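Fill the empty bays of the bracket fixture

TASK

Three of the five bays of the fixture on the bench are already loaded with aluminium brackets; find the two empty ones and load a spare bracket from the bench into each, standing in its lane the same way round as the others, and push it home until its back lies flat against the fence. Leave the loaded brackets, the bottle, the tin and the punch as they are.

Things in the scene. Friction and masses are not known exactly. Their poses are not given: they have to be found in the camera images.
- fixture: Loading plate of a bench fixture, fixed to the bench (it stands elsewhere and turned each time): dark steel plate 120 (x) x 360 (y) x 10 mm. Origin: centre of its underside; x points to the fence side, away from the robot. On it six flat guide rails, 6 mm high above the plate and 65 mm long in x (x -45 to +20 mm), leave five lanes 32 mm wide, 60 mm apart in y, open at their front ends.
- fence: Straight steel stop bar, 12 (x) x 352 (y) x 12 mm high, lying on the plate across the far ends of all lanes and parallel to the plate; it is clamped at a different distance (30 to 42 mm in the plate's x) each time. A black thumb screw at each end stands 24 mm over the plate. Origin: centre of its underside, on the plate's top; same axes as the plate, its stop face is at x = -6 mm.
- bay_1 (a point): Bay 1 of 5, counted from the -y end: the point on the fence's stop face, at the level of the plate's top, on the middle line of lane 1. Axes as the fence (x through the fence, away from the lane).
- bay_2 (a point): Bay 2 of 5, counted from the -y end: the point on the fence's stop face, at the level of the plate's top, on the middle line of lane 2. Axes as the fence (x through the fence, away from the lane).
- bay_3 (a point): Bay 3 of 5, counted from the -y end: the point on the fence's stop face, at the level of the plate's top, on the middle line of lane 3. Axes as the fence (x through the fence, away from the lane).
- bay_4 (a point): Bay 4 of 5, counted from the -y end: the point on the fence's stop face, at the level of the plate's top, on the middle line of lane 4. Axes as the fence (x through the fence, away from the lane).
- bay_5 (a point): Bay 5 of 5, counted from the -y end: the point on the fence's stop face, at the level of the plate's top, on the middle line of lane 5. Axes as the fence (x through the fence, away from the lane).
- bracket_a: Bright aluminium L-bracket, at the start it sits home in one of the bays. All five alike: foot 26 (x) x 34 (y) x 12 mm, and on it an upright block 30 (x) x 11 (y) mm from 14 to 40 mm height, at y -17 to -6 mm, its back flush with the foot's back; a black screw head on the foot in front of the upright. Origin: centre of the underside; -y is the back.
- bracket_b: Bright aluminium L-bracket, at the start it sits home in one of the bays. All five alike: foot 26 (x) x 34 (y) x 12 mm, and on it an upright block 30 (x) x 11 (y) mm from 14 to 40 mm height, at y -17 to -6 mm, its back flush with the foot's back; a black screw head on the foot in front of the upright. Origin: centre of the underside; -y is the back.
- bracket_c: Bright aluminium L-bracket, at the start it sits home in one of the bays. All five alike: foot 26 (x) x 34 (y) x 12 mm, and on it an upright block 30 (x) x 11 (y) mm from 14 to 40 mm height, at y -17 to -6 mm, its back flush with the foot's back; a black screw head on the foot in front of the upright. Origin: centre of the underside; -y is the back.
- bracket_d: Bright aluminium L-bracket, a spare, at the start on the bench before or beside the fixture, turned. All five alike: foot 26 (x) x 34 (y) x 12 mm, and on it an upright block 30 (x) x 11 (y) mm from 14 to 40 mm height, at y -17 to -6 mm, its back flush with the foot's back; a black screw head on the foot in front of the upright. Origin: centre of the underside; -y is the back.
- back_d (a point): Lower edge of the back of bracket d, in the middle: 17 mm in -y of its origin. Home, it lies at the bay's point.
- bracket_e: Bright aluminium L-bracket, a spare, at the start on the bench before or beside the fixture, turned. All five alike: foot 26 (x) x 34 (y) x 12 mm, and on it an upright block 30 (x) x 11 (y) mm from 14 to 40 mm height, at y -17 to -6 mm, its back flush with the foot's back; a black screw head on the foot in front of the upright. Origin: centre of the underside; -y is the back.
- back_e (a point): Lower edge of the back of bracket e, in the middle: 17 mm in -y of its origin. Home, it lies at the bay's point.
- oil_bottle: Bystander: small bottle, diameter 43, 143 mm high; origin at the centre of its underside.
- parts_tin: Bystander: round open tin, diameter 67, 32 mm high; origin at the centre of its underside.
- centre_punch: Bystander: dark steel punch lying along its y, 110 mm long, 10 mm thick; origin under its middle.
Not all that is in view belongs to the job. What is shaped like the bracket_e but blue or yellow is not meant.

How it is judged:
By the outcome, as a careful person would: the job done as asked, in the order asked, and still so for the second after the job is handed in, with the robot touching nothing.
It also fails if it takes over 53 s, if anything falls off the work surface, if the arm or the gripper's body presses on something with over 40 N, if the wrist force passes 120 N, or if a joint passes its speed limit or range.

ROBOT

A 6-joint arm with a two-finger parallel gripper is mounted at the origin on a cart in front of the work surface, level with it; the furniture and walls round the work are solid. World frame = base frame: x ahead of the robot, y to its left, z up, the work surface at z = 0. Lengths are in m, angles in degrees, forces in N, time in s.
With the tool pointing down it reaches from about 0.35 to 0.875 m from the base axis. Payload 4.2 kg.
Tool frame: the origin (TCP) lies on the mounting face of the last link; the fingertips stand 182 mm ahead of it and the grasp point (between the pads) lies 164 mm ahead of it (r.tcp_to_grasp is the distance from the TCP to the grasp point, in m); z points along the fingers, y is the line along which they close (so a half turn about z gives the same grasp; the last joint's range is limited). The gripper opens to 87 mm and grips with 3 to 60 N. Pads are 19 mm wide; open, the fingers measure 117 mm over their backs; the gripper's body (75 mm by 190 mm) begins 51 mm behind the grasp point.
Start: joints at [88.728, 22.042, 0.453, 0, -68.411, -14.817], TCP at [0.173, 0.601, 0.405] pointing down, gripper open.
Joint ranges: [-179.83, 179.83], [-69.29, 118.12], [-61.27, 80.66], [-181.25, 117.63], [-171.15, -9.14], [-177.46, 177.46]. Speed limits (degrees/s): [159.86, 159.86, 180, 180, 180, 180].

INTERFACE

Orientations are given as a 3x3 rotation matrix whose columns are the frame's x, y, z axes.
In Python, from station import sense, eyes, r gives the robot as it stands.
- The arm moves only by the tool jog_arm, never from a script. Its argument "increments" is a list of rows, each a list of 4 numbers: the shift along the tool's x, y, z normalised to -1 to 1, where 1 is 0.02 m, then the turn about the tool's z normalised to -1 to 1, where 1 is 0.08 rad. A call has 1 to 10 rows; each row shifts and turns the commanded pose from where the row before left it, along the tool's axes as they then stand; what a row does not reach is not made up. A row lasts 1/10 s, in which the tool goes at most 50 mm and 8.59 degrees, less where a joint would pass 70% of its speed; a pose out of reach is approached as far as the arm can. A call with a number of a shift or a turn outside -1 to 1 is refused whole. A call with a gripper value outside its range is refused whole. "grip" is the finger opening in mm, from 0 to 87, set as the call begins (left out, the last holds). The fingers move at their own pace and stop on an object; the grip force is fixed at half the most. Time passes only in rows, so rows that do not move let the fingers close. It gives the time, the measured TCP pose, the force, the opening and the grip force at its end, in the units of the state.
- sense(): the state, without advancing time (a new reading comes with each control period).
- eyes.capture(name): name is "scene" or "top" or "wrist"; returns the picture (384x512x3 uint8, blue, green, red); there is no depth.
- eyes.get_calibration(name): a dict with "camera_matrix" (3x3 intrinsics, pixels), "k1" (the pictures are not rectified: a ray, as slopes to the right and down, at radius r is drawn at 1 + k1 r^2 times it, then the intrinsics apply), "R" (3x3) and "t" (3): a world point X has camera coordinates R X + t; the wrist camera has in their place "T_tool_cam" (4x4, takes a point from camera to tool coordinates, whose origin is the TCP and whose axes are the flange's). Camera axes: x right, y down, z forward; pixel columns grow to the right and rows downward; lengths in m; the calibration is good to about 2 mm. A picture is of the moment at which its call begins: read the wrist's pose just before it. get_calibration takes no time and is no camera call.
- r.finish_job(): hands the job in; it is judged then, once.
Trained networks look in the newest picture that a camera, given by its name, has taken for a name from the list of things; names that differ only in an ending like _2 or _b are one class to them, and where a whole thing is asked for, a point or a joint stands for the part that bears it (a point fixed in the world has none). Each returns a list of dicts, best first, with "conf" (0 to 1); they miss things now and then, are a little off and sometimes report something else, mostly with a low value. They report only what shows in the picture. A call takes as long as a camera call. They do not tell look-alikes from the thing itself.
- eyes.spot_in(camera, name): "centre" ([x, y, z] in m, in world coordinates, good to about 4 mm: the middle of the surface that is visible of it).
- eyes.outline_of(camera, name): "mask" (384x512 bool, what is visible of it).
The state is a dict: "time_s": time; "joints": joint angles; "joint_velocities": joint speeds; "effort": joint torques, N m; "tcp_pos": TCP position; "ee_rot": TCP orientation; "wrist_force": force on the tool from outside, world axes, zero at the start; "moment": the same for the moment, N m; "gripper_width": opening from 0.0 (shut) to 1.0 (fully open); "gripper_force": force on a finger pad.
Only numpy, scipy, OpenCV 4.12 (cv2) and the standard library are available. Lean on these libraries where they do the work, as an engineer would, in place of code of your own. Each camera call takes 0.05 s, during which the arm holds its last target. There are 200 camera calls.

## Working session

There is one attempt and no reset: what is moved stays moved. The work goes in short steps, Python scripts to look and compute and a tool call to move; the robot and the scene stay as the last step left them, time stands still between calls to the robot, and variables do not carry over. Pictures are saved under pics/ and viewed, at most 10 in all, crops included, and the job is handed in when it is done.

Besides the shell and the picture viewer there is one more tool, called as name([rows], argument=value, ...), one row to a line, values as JSON. jog_arm: Moves the arm, as the interface text tells. Its arguments: {"type":"object","properties":{"increments":{"type":"array"},"grip":{"type":"number"}},"required":["increments"]}

```bash
ls; mkdir -p pics; python3 - <<'E'
from station import sense,eyes,r
import cv2,numpy as np
s=sense();print(s['time_s'],s['tcp_pos'],s['ee_rot'],s['gripper_width'])
a=eyes.capture("scene");b=eyes.capture("top")
cv2.imwrite("pics/top.png",cv2.resize(b,(800,600)));cv2.imwrite("pics/scene.png",cv2.resize(a,(800,600)))
for c in("top","scene"):
  k=eyes.get_calibration(c);print(c,k)
  for n in("fixture","fence","bracket_a","oil_bottle","parts_tin","centre_punch"):
    for d in eyes.spot_in(c,n):print(n,np.round(d['centre'],4),round(d['conf'],2))
print(eyes.get_calibration("wrist"))
E
```

```text
pics
0.0 [0.17311318 0.60032231 0.40367203] [[ 9.60781630e-01 -2.77305675e-01 -4.71533446e-04]
 [-2.77306041e-01 -9.60779264e-01 -2.13683253e-03]
 [ 1.39516229e-04  2.18378851e-03 -9.99997606e-01]] 1.0001767958081207
top {'camera_matrix': array([[365.38972337,   0.        , 260.18197437],
       [  0.        , 365.38972337, 193.56219642],
       [  0.        ,   0.        ,   1.        ]]), 'k1': 0.012636299948351297, 'R': array([[ 0.01432234, -0.99956053,  0.02595425],
       [-0.98401908, -0.01869762, -0.17707864],
       [ 0.1774861 , -0.02300329, -0.98385443]]), 't': array([0.06371841, 0.48533756, 0.91520747])}
fixture [0.5385 0.3271 0.0083] 0.71
fence [0.567  0.3731 0.022 ] 0.94
fence [0.6154 0.2138 0.0197] 0.35
bracket_a [ 0.3422 -0.0146  0.0143] 0.65
bracket_a [0.4421 0.1305 0.0123] 0.63
bracket_a [0.6125 0.2138 0.0197] 0.62
bracket_a [0.5648 0.3186 0.0256] 0.59
bracket_a [0.3734 0.0792 0.0096] 0.59
bracket_a [0.5894 0.2671 0.0244] 0.46
bracket_a [0.5184 0.0265 0.018 ] 0.42
oil_bottle [ 0.5702 -0.2566  0.0792] 0.66
oil_bottle [0.568  0.375  0.0264] 0.38
parts_tin [ 0.4557 -0.2
[... 830 characters left out ...]
3   0.012 ] 0.56
oil_bottle [ 0.5659 -0.273   0.0661] 0.95
parts_tin [ 0.4605 -0.2136  0.0167] 0.92
centre_punch [ 0.6127 -0.0479  0.0049] 0.56
{'camera_matrix': array([[272.46231355,   0.        , 255.89568605],
       [  0.        , 272.46231355, 194.1954445 ],
       [  0.        ,   0.        ,   1.        ]]), 'k1': -0.00553067346061585, 'T_tool_cam': array([[-5.54589393e-04, -9.64058641e-01, -2.65688970e-01,
         7.23387988e-02],
       [ 9.99999778e-01, -4.36221499e-04, -5.04522879e-04,
         4.67368609e-05],
       [ 3.70490400e-04, -2.65689190e-01,  9.64058669e-01,
         2.00705267e-02],
       [ 0.00000000e+00,  0.00000000e+00,  0.00000000e+00,
         1.00000000e+00]])}
```

View pics/top.png

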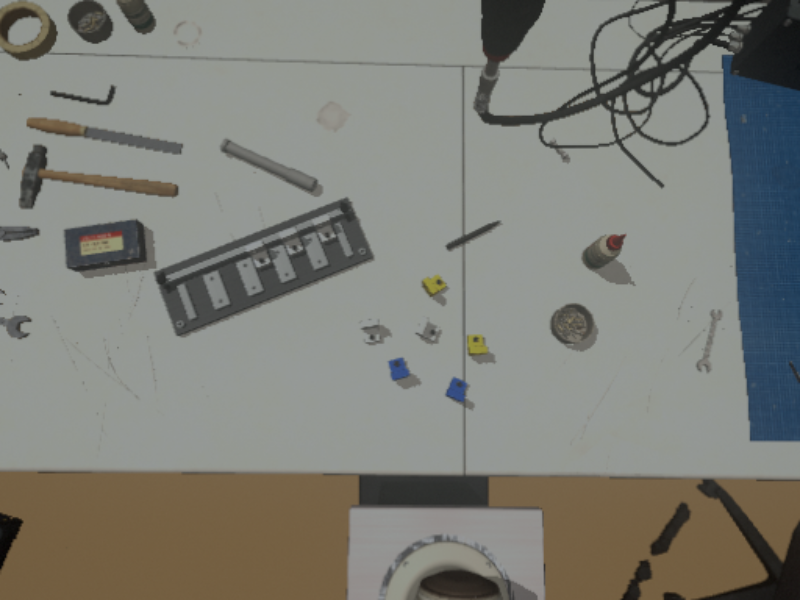

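View pics/scene.png

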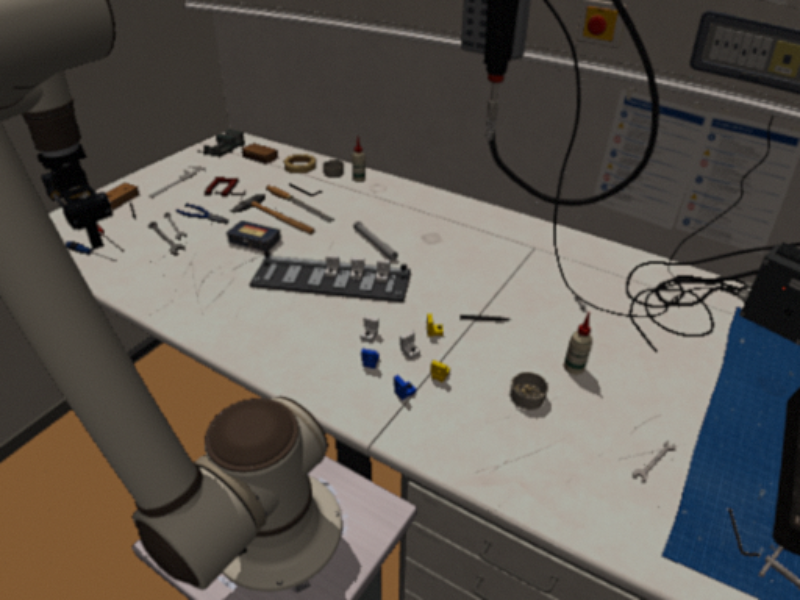

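The top view shows the fixture at upper left. Loaded brackets are at (263,260), (293,245) and (328,232), so lanes 4 and 5, the left ones, are empty.

Candidates for the spare bracket:
- **Grey (aluminium):** (373,333) and (430,331). These are the spares.
- **Blue:** (399,369) and (457,389). Look-alikes, not meant.
- **Yellow:** (434,285) and (477,345). Look-alikes, not meant.

Next I'll move the wrist camera over them.

```bash
cat > h.py <<'E'
from station import sense,eyes,r
import cv2,numpy as np
from scipy.spatial.transform import Rotation as Ro
def cam(name):
    k=eyes.get_calibration(name)
    if name=="wrist":
        s=sense();T=k['T_tool_cam'];R=s['ee_rot'];Rw=R@T[:3,:3];c=R@T[:3,3]+s['tcp_pos']
        k=dict(k,R=Rw.T,t=-Rw.T@c)
    return k
def proj(k,X):
    p=np.atleast_2d(X)@k['R'].T+k['t'];u=p[:,:2]/p[:,2:]
    u=u*(1+k['k1']*(u**2).sum(1,keepdims=True));K=k['camera_matrix']
    return u*K[0,0]+K[:2,2]
def back(k,px,z):
    K=k['camera_matrix'];d=(np.atleast_2d(px)-K[:2,2])/K[0,0];u=d.copy()
    for _ in range(5):u=d/(1+k['k1']*(u**2).sum(1,keepdims=True))
    w=np.c_[u,np.ones(len(u))]@k['R'];c=-k['R'].T@k['t']
    return c+w*((z-c[2])/w[:,2])[:,None]
def yaw():
    R=sense()['ee_rot'];return np.degrees(np.arctan2(R[1,0],R[0,0]))
def plan(pos,yw,step=1.0):
    """rows: constant shift with turn spread; pos = TCP"""
    s=sense();p=np.array(s['tcp_pos']);y=yaw();pos=np.array(pos,float)
    dy=(yw-y+180)%360-180;turn=-np.radians(dy)/.08
    d=pos-p;n=int(np.ceil(max(np.linalg.norm(d)/.02/step,abs(turn)/step,1)))
    # translate first in the present axes, turn alongside (axes as they stand before each row)
    a=np.radians(y+dy*np.arange(n)/n)
    rows=[[ (d[0]*np.cos(b)+d[1]*np.sin(b))/n/.02,(d[0]*np.sin(b)-d[1]*np.cos(b))/n/.02,-d[2]/n/.02,turn/n] for b in a]
    print("n",n,"from",np.round(p,4),round(y,2));print([[round(float(v),2) for v in q] for q in rows])
E
python3 -c "
from h import *
plan([.46,.2,.37],24)"
```

```text
n 25 from [0.1732 0.6005 0.4048] -16.09
[[0.77, 0.61, 0.07, -0.35], [0.76, 0.63, 0.07, -0.35], [0.74, 0.65, 0.07, -0.35], [0.72, 0.67, 0.07, -0.35], [0.7, 0.69, 0.07, -0.35], [0.68, 0.71, 0.07, -0.35], [0.66, 0.73, 0.07, -0.35], [0.64, 0.75, 0.07, -0.35], [0.62, 0.77, 0.07, -0.35], [0.6, 0.78, 0.07, -0.35], [0.57, 0.8, 0.07, -0.35], [0.55, 0.82, 0.07, -0.35], [0.53, 0.83, 0.07, -0.35], [0.51, 0.85, 0.07, -0.35], [0.48, 0.86, 0.07, -0.35], [0.46, 0.87, 0.07, -0.35], [0.43, 0.89, 0.07, -0.35], [0.41, 0.9, 0.07, -0.35], [0.38, 0.91, 0.07, -0.35], [0.36, 0.92, 0.07, -0.35], [0.33, 0.93, 0.07, -0.35], [0.3, 0.94, 0.07, -0.35], [0.28, 0.95, 0.07, -0.35], [0.25, 0.95, 0.07, -0.35], [0.23, 0.96, 0.07, -0.35]]
```

jog_arm([
  [0.75,0.63,0.07,-0.35],
  [0.75,0.63,0.07,-0.35],
  [0.73,0.66,0.07,-0.35],
  [0.73,0.66,0.07,-0.35],
  [0.69,0.7,0.07,-0.35],
  [0.69,0.7,0.07,-0.35],
  [0.65,0.74,0.07,-0.35],
  [0.65,0.74,0.07,-0.35],
  [0.6,0.78,0.07,-0.35],
  [0.6,0.78,0.07,-0.35],
])

```text
time_s: 1.7
tcp_pos: [0.2874, 0.4395, 0.3909]
ee_rot: [[1.0, 0.0, 0.0], [0.0, -1.0, 0.0], [0.0, -0.0, -1.0]]
wrist_force: [-0.0, -0.3, 1.3]
gripper_width: 0.998
gripper_force: 0.0
```

jog_arm([
  [0.56,0.81,0.07,-0.35],
  [0.56,0.81,0.07,-0.35],
  [0.52,0.84,0.07,-0.35],
  [0.52,0.84,0.07,-0.35],
  [0.47,0.86,0.07,-0.35],
  [0.47,0.86,0.07,-0.35],
  [0.42,0.9,0.07,-0.35],
  [0.42,0.9,0.07,-0.35],
  [0.37,0.92,0.07,-0.35],
  [0.37,0.92,0.07,-0.35],
])

```text
time_s: 2.7
tcp_pos: [0.4023, 0.2789, 0.3769]
ee_rot: [[0.961, 0.277, 0.0], [0.277, -0.961, 0.0], [0.0, -0.0, -1.0]]
wrist_force: [-0.4, 0.3, 0.4]
gripper_width: 1.001
gripper_force: 0.0
```

jog_arm([
  [0.31,0.94,0.07,-0.35],
  [0.31,0.94,0.07,-0.35],
  [0.26,0.95,0.07,-0.35],
  [0.26,0.95,0.07,-0.35],
  [0.23,0.96,0.07,-0.35],
  [0,0,0,0],
  [0,0,0,0],
])

```text
time_s: 3.4
tcp_pos: [0.4591, 0.1989, 0.3698]
ee_rot: [[0.914, 0.406, 0.0], [0.406, -0.914, 0.0], [0.0, -0.0, -1.0]]
wrist_force: [-0.4, -0.3, -0.1]
gripper_width: 0.999
gripper_force: 0.0
```

```bash
python3 - <<'E'
from h import *
s=sense();print(s['time_s'],s['tcp_pos'],yaw(),s['joints'])
k=cam("wrist");w=eyes.capture("wrist");cv2.imwrite("pics/w1.png",cv2.resize(w,(800,600)));cv2.imwrite("w1.png",w)
import pickle;pickle.dump(k,open("w1.pkl","wb"))
for n in("fixture","fence","bracket_a"):
    for d in eyes.spot_in("wrist",n):print(n,np.round(d['centre'],4),round(d['conf'],2),np.round(proj(k,d['centre'])[0]*1.5625))
E
```

```text
3.4 [0.45905391 0.19888703 0.3698158 ] 23.941259900668857 [ 4.20516088e+01  1.16476278e+01 -1.97552076e+01 -4.18786153e-03
 -5.85872198e+01  7.18918339e+01]
fixture [0.5433 0.3283 0.012 ] 0.85 [285. 105.]
fence [0.5707 0.3657 0.0187] 0.92 [245.  41.]
bracket_a [0.5912 0.2693 0.0266] 0.86 [385.  70.]
bracket_a [0.5708 0.3242 0.0334] 0.75 [297.  61.]
bracket_a [0.4469 0.1334 0.0215] 0.75 [468. 327.]
bracket_a [0.6123 0.2176 0.0267] 0.74 [466.  73.]
bracket_a [0.5157 0.0329 0.0207] 0.72 [618. 300.]
bracket_a [0.3677 0.0861 0.0407] 0.67 [480. 439.]
bracket_a [0.4497 0.0475 0.0265] 0.66 [564. 366.]
```

View pics/w1.png

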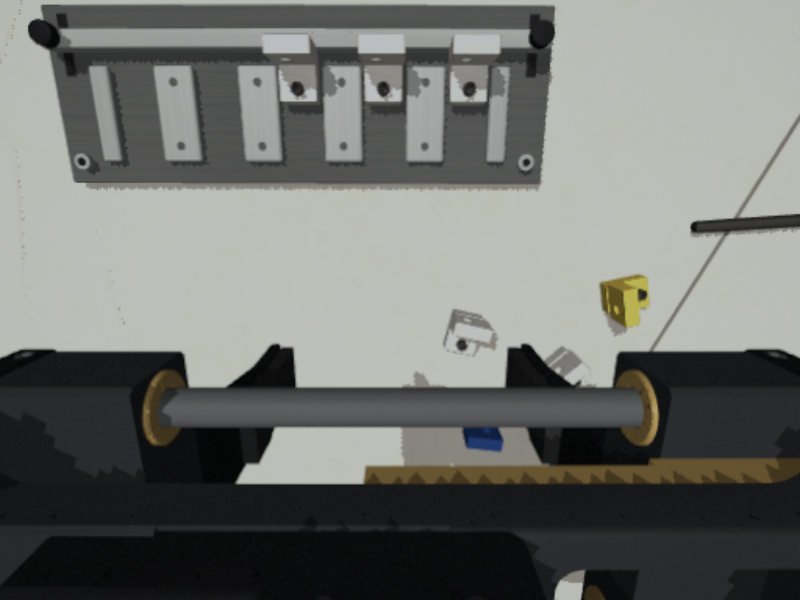

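```bash
cat > fit.py <<'E'
from h import *
import pickle
from scipy.optimize import least_squares
k=pickle.load(open("w1.pkl","rb"));g=cv2.cvtColor(cv2.imread("w1.png"),cv2.COLOR_BGR2GRAY)
P=[];M=[]
for (a,b),y in zip([(168,202),(246,283),(325,362),(406,443)],(90,30,-30,-90)):
    for u,e in((a,14),(b,-14)):P.append((u,161));M.append((-45,y+e,16))
for (a,b),y in zip([(154,192),(238,276)],(90,30)):
    for u,e in((a,14),(b,-14)):P.append((u,66));M.append((20,y+e,16))
P+=[(75,182),(540,184),(41,5),(554,7)];M+=[(-60,180,10),(-60,-180,10),(60,180,10),(60,-180,10)]
p=np.array(P,np.float32)/1.5625-.18
q=cv2.cornerSubPix(g,p.copy().reshape(-1,1,2),(3,3),(-1,-1),(3,50,.01)).reshape(-1,2)
M=np.array(M)/1000
def W(v):
    c,s=np.cos(v[2]),np.sin(v[2]);return np.c_[v[0]+c*M[:,0]-s*M[:,1],v[1]+s*M[:,0]+c*M[:,1],M[:,2]]
for pts in(p,q):
    o=least_squares(lambda v:(proj(k,W(v))-pts).ravel(),[.54,.32,.42],loss='soft_l1')
    print(o.x,np.degrees(o.x[2]));print(np.round((proj(k,W(o.x))-pts).T,1))
E
python3 fit.py; python3 -c "
from h import *
plan([.385,.06,.29],24)"
```

```text
[0.55357723 0.31914785 0.41452617] 23.75060017690568
[[-1.8  0.4 -0.4 -0.1  0.5  0.8  0.2  0.5 -1.1 -0.2 -0.7  0.3 -0.7  0.8
  -0.5  1.7]
 [ 0.5  0.5  0.5  0.6  0.6  0.7  0.8  0.8 -0.6 -0.6 -0.6 -0.5  0.4 -0.2
  -0.6 -1.5]]
[0.55395351 0.31960229 0.41597221] 23.833452179129434
[[-0.5  0.8 -0.8  0.7 -0.3  1.3 -0.8  1.4 -1.1  1.  -1.2 -0.  -0.8  0.4
  -0.6  1.1]
 [ 1.   0.6  0.7  0.7  0.6  0.4  0.3  0.4 -0.4 -0.3 -0.4 -2.   0.   0.1
  -0.6 -1.5]]
n 9 from [0.4587 0.1996 0.3699] 24.07
[[-0.69, 0.54, 0.44, 0.0], [-0.69, 0.54, 0.44, 0.0], [-0.69, 0.54, 0.44, 0.0], [-0.69, 0.54, 0.44, 0.0], [-0.69, 0.54, 0.44, 0.0], [-0.69, 0.54, 0.44, 0.0], [-0.69, 0.54, 0.44, 0.0], [-0.69, 0.54, 0.44, 0.0], [-0.69, 0.54, 0.44, 0.0]]
```

jog_arm([
  [-0.69,0.54,0.44,0],
  [-0.69,0.54,0.44,0],
  [-0.69,0.54,0.44,0],
  [-0.69,0.54,0.44,0],
  [-0.69,0.54,0.44,0],
  [-0.69,0.54,0.44,0],
  [-0.69,0.54,0.44,0],
  [-0.69,0.54,0.44,0],
  [-0.69,0.54,0.44,0],
  [0,0,0,0],
])

```text
time_s: 4.6
tcp_pos: [0.3835, 0.0586, 0.2896]
ee_rot: [[0.914, 0.406, -0.003], [0.406, -0.914, -0.001], [-0.004, -0.0, -1.0]]
wrist_force: [0.3, 0.8, 0.0]
gripper_width: 0.997
gripper_force: 0.0
```

```bash
python3 - <<'E'
from h import *
s=sense();print(s['time_s'],s['tcp_pos'],yaw())
k=cam("wrist");w=eyes.capture("wrist");cv2.imwrite("w2.png",w)
import pickle;pickle.dump(k,open("w2.pkl","wb"))
for d in eyes.spot_in("wrist","bracket_a"):print(np.round(d['centre'],4),round(d['conf'],2),np.round(proj(k,d['centre'])[0]))
q=proj(k,[[.445,.13,.02],[.442,.04,.02]]);print(q)
c=q.mean(0).astype(int);x0,y0=c[0]-100,max(c[1]-75,0);print(x0,y0)
cv2.imwrite("pics/w2c.png",cv2.resize(w[y0:y0+150,x0:x0+200],(800,600),interpolation=cv2.INTER_CUBIC))
E
```

```text
4.6 [0.38346772 0.05861127 0.28962116] 23.957440827811883
[ 0.4133 -0.0422  0.0153] 0.74 [362. 209.]
[ 0.3368 -0.0104  0.0327] 0.73 [301. 270.]
[0.4446 0.0379 0.0204] 0.69 [305. 147.]
[0.3749 0.0838 0.0134] 0.65 [229. 193.]
[0.4419 0.1331 0.0112] 0.61 [207. 105.]
[0.5199 0.0306 0.0241] 0.58 [354.  67.]
[[209.81504893 102.78028157]
 [301.06898058 148.29014233]]
155 50
```

View pics/w2c.png

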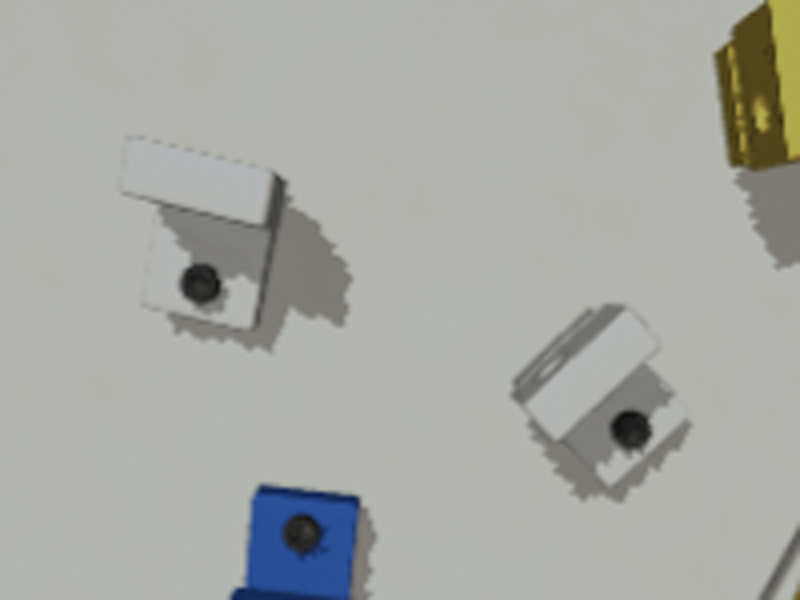

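The crop shows both bare aluminium spares: left one with upright top at (200,180), screw (201,284), front facing down in the picture; right one with upright top at (592,373), screw (631,429), front facing lower right. Yellow and blue ones are clearly distinct.

```bash
python3 - <<'E'
from h import *
import pickle
k=pickle.load(open("w2.pkl","rb"))
sets={"L":([(125,137),(277,173),(268,227),(121,192)],(201,284)),"R":([(625,306),(660,346),(562,441),(523,400)],(631,429))}
for n,(c,sc) in sets.items():
    q=back(k,np.array(c)/4+[155,50]-.37,.040);s=back(k,np.array([sc])/4+[155,50]-.37,.016)[0]
    rc=cv2.minAreaRect((q[:,:2]*1e4).astype(np.float32));m=q.mean(0)
    e=q-m;u=np.linalg.svd(e[:,:2])[2][0]  # long axis
    nrm=np.array([-u[1],u[0]]);nrm*=np.sign(nrm@(m-s)[:2]) # towards back
    ps=np.degrees(np.arctan2(nrm[1],nrm[0]))
    print(n,m,np.array(rc[1])/10,"tool yaw",ps,"screw off",np.round((s-m)[:2]@np.c_[nrm,u],4))
    tgt=m+[0,0,0];print(tgt)
s=sense()
E
```

```text
L [0.44883145 0.13282992 0.04      ] [10.41587219 30.58632202] tool yaw 10.744725524623819 screw off [-0.0202  0.0001]
[0.44883145 0.13282992 0.04      ]
R [0.44696049 0.04456775 0.04      ] [12.07064438 27.84250183] tool yaw 68.20403735739923 screw off [-0.0201  0.0005]
[0.44696049 0.04456775 0.04      ]
```

```bash
python3 -c "
from h import *
plan([.4488,.1328,.25],10.7)"
```

```text
n 6 from [0.3854 0.0602 0.291 ] 24.06
[[0.73, -0.34, 0.34, 0.49], [0.72, -0.37, 0.34, 0.49], [0.7, -0.39, 0.34, 0.49], [0.68, -0.42, 0.34, 0.49], [0.67, -0.45, 0.34, 0.49], [0.65, -0.47, 0.34, 0.49]]
```

jog_arm([
  [0.73,-0.34,0.34,0.49],
  [0.72,-0.37,0.34,0.49],
  [0.7,-0.39,0.34,0.49],
  [0.68,-0.42,0.34,0.49],
  [0.67,-0.45,0.34,0.49],
  [0.65,-0.47,0.34,0.49],
  [0,0,0,0],
  [0,0,0,0],
], grip=50)

```text
time_s: 5.5
tcp_pos: [0.4488, 0.1331, 0.2499]
ee_rot: [[0.983, 0.185, 0.0], [0.185, -0.983, -0.0], [0.0, 0.0, -1.0]]
wrist_force: [-0.4, -0.3, -0.4]
gripper_width: 0.579
gripper_force: 0.0
```

```bash
python3 -c "
from h import *
P=[];
for i in range(3):
  s=sense();P.append([*s['tcp_pos'],yaw()])
print(np.round(P,4),s['gripper_width'])
plan([.4488,.1328,.195],10.7,.5)"
```

```text
[[ 0.4488  0.1331  0.2499 10.6375]
 [ 0.4488  0.1331  0.2499 10.6375]
 [ 0.4488  0.1331  0.2499 10.6375]] 0.5789521703701742
n 6 from [0.4488 0.1331 0.2499] 10.64
[[-0.0, 0.0, 0.46, -0.0], [-0.0, 0.0, 0.46, -0.0], [-0.0, 0.0, 0.46, -0.0], [-0.0, 0.0, 0.46, -0.0], [-0.0, 0.0, 0.46, -0.0], [-0.0, 0.0, 0.46, -0.0]]
```

jog_arm([
  [0,0,0.55,0],
  [0,0,0.55,0],
  [0,0,0.55,0],
  [0,0,0.55,0],
  [0,0,0.55,0],
  [0,0,0,0],
])

```text
time_s: 6.1
tcp_pos: [0.4481, 0.132, 0.1929]
ee_rot: [[0.983, 0.183, -0.003], [0.183, -0.983, -0.002], [-0.004, 0.002, -1.0]]
wrist_force: [-1.0, 0.1, -0.6]
gripper_width: 0.575
gripper_force: 0.0
```

jog_arm([
  [0,0,0,0],
  [0,0,0,0],
  [0,0,0,0],
  [0,0,0,0],
  [0,0,0,0],
  [0,0,0,0],
  [0,0,0,0],
], grip=15)

```text
time_s: 6.8
tcp_pos: [0.4488, 0.1326, 0.1952]
ee_rot: [[0.983, 0.183, 0.001], [0.183, -0.983, 0.0], [0.001, -0.0, -1.0]]
wrist_force: [-0.1, 0.3, 3.5]
gripper_width: 0.343
gripper_force: 30.0
```

```bash
python3 - <<'E'
from h import *
import pickle
k=pickle.load(open("w1.pkl","rb"))
q=back(k,np.array([(297,88),(383,88),(469,88)])/1.5625-.18,.026)
th=np.radians(23.8);F=np.array([.5538,.3194]);A=np.array([[np.cos(th),np.sin(th)],[-np.sin(th),np.cos(th)]])
print((q[:,:2]-F)@A.T)
# fence top edge near side, z=.022
q=back(k,np.array([(70,46),(220,47)])/1.5625-.18,.022);print((q[:,:2]-F)@A.T)
h=F+A.T@np.array([0.002,.060]);print(h)
plan([.4488,.1328,.265],10.7)
E
```

```text
[[ 2.95215687e-03  5.91777735e-05]
 [ 3.01439769e-03 -5.95798289e-02]
 [ 3.13850319e-03 -1.19189271e-01]]
[[0.03028641 0.15573789]
 [0.02947525 0.05232018]]
[0.5314172  0.37510467]
n 4 from [0.4488 0.1326 0.1952] 10.56
[[0.0, -0.0, -0.87, -0.01], [0.0, -0.0, -0.87, -0.01], [0.0, -0.0, -0.87, -0.01], [0.0, -0.0, -0.87, -0.01]]
```

jog_arm([
  [0,0,-0.95,0],
  [0,0,-0.95,0],
  [0,0,-0.95,0],
  [0,0,-0.95,0],
  [0,0,0,0],
])

```text
time_s: 7.3
tcp_pos: [0.4491, 0.1327, 0.2727]
ee_rot: [[0.983, 0.183, 0.004], [0.183, -0.983, 0.003], [0.005, -0.002, -1.0]]
wrist_force: [1.0, 0.3, -1.5]
gripper_width: 0.344
gripper_force: 30.0
```

```bash
cat >> h.py <<'E'
th=np.radians(23.8);F=np.array([.5538,.3194]);A=np.array([[np.cos(th),np.sin(th)],[-np.sin(th),np.cos(th)]])
def fx(x,y,z):return [*(F+A.T@np.array([x,y])),z]
def where():
    s=sense();print("t",s['time_s'],"fix mm",np.round(A@(s['tcp_pos'][:2]-F)*1000,1),"z",round(s['tcp_pos'][2]*1000,1),"yaw",round(yaw(),2),"w",round(s['gripper_width']*87,1),"F",np.round(s['wrist_force'],1))
E
python3 -c "
from h import *
where();plan(fx(.009,.06,.255),23.8)"
```

```text
t 7.3 fix mm [-171.2 -128.6] z 272.7 yaw 10.56 w 29.9 F [ 1.   0.3 -1.5]
n 14 from [0.4491 0.1327 0.2727] 10.56
[[0.47, -0.8, 0.06, -0.21], [0.49, -0.8, 0.06, -0.21], [0.5, -0.79, 0.06, -0.21], [0.51, -0.78, 0.06, -0.21], [0.52, -0.77, 0.06, -0.21], [0.54, -0.76, 0.06, -0.21], [0.55, -0.75, 0.06, -0.21], [0.56, -0.74, 0.06, -0.21], [0.57, -0.73, 0.06, -0.21], [0.59, -0.72, 0.06, -0.21], [0.6, -0.71, 0.06, -0.21], [0.61, -0.7, 0.06, -0.21], [0.62, -0.69, 0.06, -0.21], [0.63, -0.68, 0.06, -0.21]]
```

jog_arm([
  [0.47,-0.8,0.06,-0.21],
  [0.49,-0.8,0.06,-0.21],
  [0.5,-0.79,0.06,-0.21],
  [0.51,-0.78,0.06,-0.21],
  [0.52,-0.77,0.06,-0.21],
  [0.54,-0.76,0.06,-0.21],
  [0.55,-0.75,0.06,-0.21],
  [0.56,-0.74,0.06,-0.21],
  [0.57,-0.73,0.06,-0.21],
  [0.59,-0.72,0.06,-0.21],
])

```text
time_s: 8.3
tcp_pos: [0.5122, 0.3094, 0.258]
ee_rot: [[0.938, 0.347, -0.001], [0.347, -0.938, -0.001], [-0.001, 0.0, -1.0]]
wrist_force: [0.6, -0.8, -1.0]
gripper_width: 0.344
gripper_force: 30.0
```

jog_arm([
  [0.6,-0.71,0.06,-0.21],
  [0.61,-0.7,0.06,-0.21],
  [0.62,-0.69,0.06,-0.21],
  [0.63,-0.68,0.06,-0.21],
  [0,0,0,0],
  [0,0,0,0],
  [0,0,0,0],
])

```text
time_s: 9.0
tcp_pos: [0.5369, 0.3771, 0.2534]
ee_rot: [[0.913, 0.407, -0.001], [0.407, -0.913, -0.001], [-0.001, 0.0, -1.0]]
wrist_force: [1.1, -0.0, -0.3]
gripper_width: 0.334
gripper_force: 30.0
```

```bash
python3 - <<'E'
from h import *
import pickle
where();k=cam("wrist");w=eyes.capture("wrist");cv2.imwrite("w3.png",w);cv2.imwrite("pics/w3.png",cv2.resize(w,(800,600),interpolation=cv2.INTER_CUBIC));pickle.dump(k,open("w3.pkl","wb"))
E
```

```text
t 9.0 fix mm [ 7.8 59.6] z 253.4 yaw 24.02 w 29.1 F [ 1.1 -0.  -0.3]
```

View pics/w3.png

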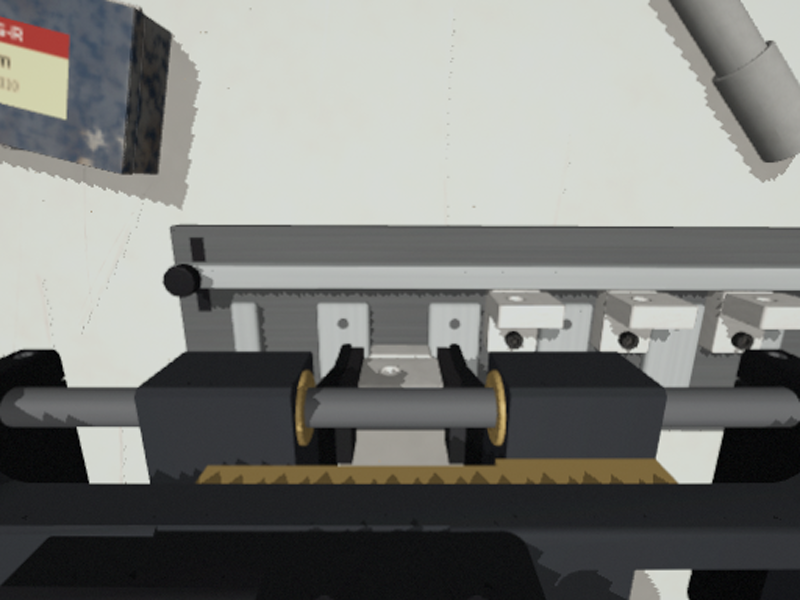

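```bash
python3 - <<'E'
from h import *
import pickle
k=pickle.load(open("w3.pkl","rb"));f=lambda P,z:np.round(((back(k,np.array(P)/1.5625-.18,z)[:,:2]-F)@A.T)*1000,1)
print(f([(318,303),(368,303),(428,303),(480,303)],.016))
print(f([(300,289),(480,290),(700,290)],.022)) # fence near top edge
print(f([(172,227),(800,228)],.010)) # plate rear edge
s=sense();print(proj(k,[s['tcp_pos']+np.array(s['ee_rot'])@[.0,0,.14]])*1.5625)
where()
E
```

```text
[[ 20.3 103.3]
 [ 20.3  76.8]
 [ 20.4  45. ]
 [ 20.5  17.5]]
[[ 29.3 110.9]
 [ 29.1  19. ]
 [ 29.4 -93.6]]
[[  59.3  178.4]
 [  60.  -148.5]]
[[400.94723536 423.50322117]]
t 9.05 fix mm [ 7.8 59.4] z 253.7 yaw 24.0 w 29.6 F [-0.2  0.1 -1.4]
```

jog_arm([
  [0,-0.04,0.5,0.04],
  [0,0,0.5,0],
  [0,0,0.5,0],
  [0,0,0.4,0],
  [0,0,0.3,0],
  [0,0,0.15,0],
  [0,0,0,0],
  [0,0,0,0],
])

```text
time_s: 9.85
tcp_pos: [0.537, 0.3782, 0.2072]
ee_rot: [[0.915, 0.404, 0.001], [0.404, -0.915, 0.0], [0.001, -0.0, -1.0]]
wrist_force: [-0.9, 0.1, -1.1]
gripper_width: 0.34
gripper_force: 30.0
```

```bash
python3 -c "
from h import *
where()"
```

```text
t 9.85 fix mm [ 8.4 60.6] z 207.2 yaw 23.84 w 29.6 F [-0.9  0.1 -1.1]
```

jog_arm([
  [0.2,0,0.04,0],
  [0.2,0,0,0],
  [0.15,0,0,0],
  [0.1,0,0,0],
  [0,0,0,0],
])

```text
time_s: 10.35
tcp_pos: [0.549, 0.3834, 0.2062]
ee_rot: [[0.915, 0.404, 0.0], [0.404, -0.915, 0.0], [0.0, -0.0, -1.0]]
wrist_force: [-0.5, 0.3, -1.1]
gripper_width: 0.34
gripper_force: 30.0
```

jog_arm([
  [0.05,0,0,0],
  [0.05,0,0,0],
  [0.05,0,0,0],
  [0,0,0,0],
])

```text
time_s: 10.75
tcp_pos: [0.5513, 0.3844, 0.206]
ee_rot: [[0.915, 0.404, -0.001], [0.404, -0.915, -0.001], [-0.001, 0.0, -1.0]]
wrist_force: [-1.6, 0.5, -0.0]
gripper_width: 0.341
gripper_force: 30.0
```

jog_arm([
  [0.05,0,0,0],
  [0.05,0,0,0],
  [0,0,0,0],
])

```text
time_s: 11.05
tcp_pos: [0.5521, 0.3847, 0.2057]
ee_rot: [[0.915, 0.404, -0.004], [0.404, -0.915, -0.003], [-0.005, 0.001, -1.0]]
wrist_force: [-5.7, -1.3, 0.5]
gripper_width: 0.342
gripper_force: 30.0
```

```bash
python3 -c "
from h import *
where()"
```

```text
t 11.05 fix mm [24.8 60.4] z 205.7 yaw 23.82 w 29.7 F [-5.7 -1.3  0.5]
```

jog_arm([
  [0.05,0,0,0],
  [0.05,0,0,0],
  [0,0,0.03,0],
  [0,0,0,0],
])

```text
time_s: 11.45
tcp_pos: [0.5529, 0.385, 0.2053]
ee_rot: [[0.915, 0.404, -0.007], [0.404, -0.915, -0.006], [-0.009, 0.002, -1.0]]
wrist_force: [-10.7, -3.4, 6.3]
gripper_width: 0.34
gripper_force: 30.0
```

jog_arm([
  [0,0,0,0],
  [0,0,0,0],
  [0,0,0,0],
  [0,0,0,0],
], grip=42)

```text
time_s: 11.85
tcp_pos: [0.5555, 0.3863, 0.2057]
ee_rot: [[0.915, 0.404, 0.001], [0.404, -0.915, 0.001], [0.001, -0.0, -1.0]]
wrist_force: [-0.6, -0.9, -0.6]
gripper_width: 0.476
gripper_force: 0.0
```

```bash
python3 -c "
from h import *
where()"
```

```text
t 11.85 fix mm [28.6 60.5] z 205.7 yaw 23.83 w 41.4 F [-0.6 -0.9 -0.6]
```

jog_arm([
  [0,0,-0.6,0],
  [0,0,-0.9,0],
  [0,0,-0.9,0],
  [0,0,-0.1,0],
  [-0.9,0,0,0],
  [-0.9,0,0,0],
  [-0.8,0,0,0],
  [0,0,0,0],
])

```text
time_s: 12.65
tcp_pos: [0.5062, 0.3643, 0.2554]
ee_rot: [[0.915, 0.404, -0.002], [0.404, -0.915, -0.001], [-0.002, 0.0, -1.0]]
wrist_force: [0.2, 0.7, 0.5]
gripper_width: 0.479
gripper_force: 0.0
```

```bash
python3 - <<'E'
from h import *
import pickle
where();k=cam("wrist");w=eyes.capture("wrist");cv2.imwrite("w4.png",w);pickle.dump(k,open("w4.pkl","wb"))
c=proj(k,[fx(.02,.03,.03)])[0].astype(int);print(c)
x0=max(c[0]-120,0);y0=max(c[1]-90,0);print(x0,y0)
cv2.imwrite("pics/w4.png",cv2.resize(w[y0:y0+180,x0:x0+240],(800,600),interpolation=cv2.INTER_CUBIC))
E
```

```text
t 12.65 fix mm [-25.5  60.3] z 255.4 yaw 23.85 w 41.7 F [0.2 0.7 0.5]
[296 155]
176 65
```

View pics/w4.png

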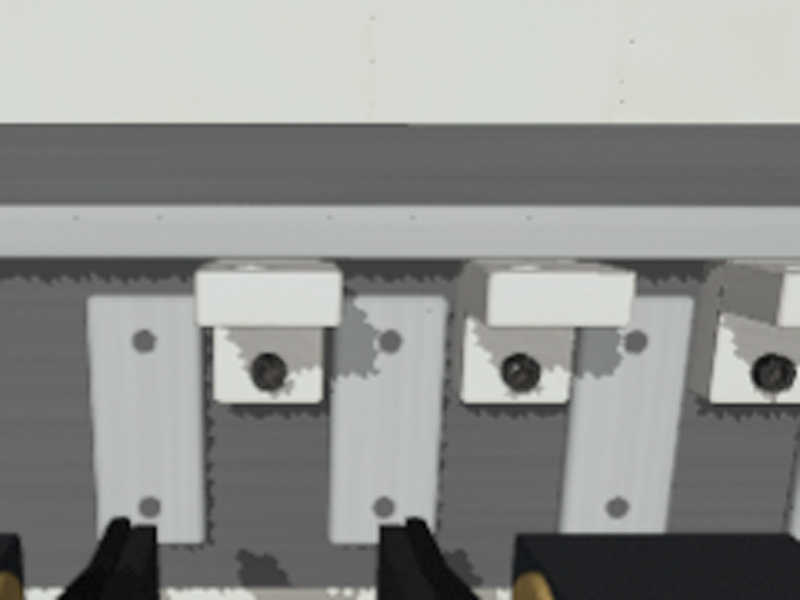

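The close view shows bracket 1 in lane 4 with foot front (row 402) and screw (row 372) level with its loaded neighbour. I'll give it a gentle low push on the foot to make sure it is home.

jog_arm([
  [0,0,0,0],
  [0,0,0,0],
  [0,0,0.7,0],
  [0,0,0.9,0],
  [0,0,0.8,0],
  [0,0,0.35,0],
  [0,0,0,0],
  [0.25,0,0,0],
  [0.15,0,0,0],
  [0,0,0,0],
], grip=0)

```text
time_s: 13.7
tcp_pos: [0.5151, 0.3685, 0.2011]
ee_rot: [[0.915, 0.404, 0.0], [0.404, -0.915, 0.0], [0.0, -0.0, -1.0]]
wrist_force: [-1.0, -0.0, -0.0]
gripper_width: 0.006
gripper_force: 0.5
```

jog_arm([
  [0.05,0,0,0],
  [0.05,0,0,0],
  [0.05,0,0,0],
  [0,0,0,0],
])

```text
time_s: 14.1
tcp_pos: [0.5162, 0.369, 0.2009]
ee_rot: [[0.915, 0.404, -0.004], [0.404, -0.915, -0.003], [-0.005, 0.001, -1.0]]
wrist_force: [-7.3, -1.0, 5.6]
gripper_width: 0.004
gripper_force: 3.8
```

```bash
python3 -c "
from h import *
where()"
```

```text
t 14.1 fix mm [-14.3  60.6] z 200.9 yaw 23.82 w 0.3 F [-7.3 -1.   5.6]
```

jog_arm([
  [-0.5,0,0,0],
  [-0.3,0,-0.5,0],
  [0,0,-0.9,0],
  [0,0,-0.9,0],
  [0,0,0,0],
])

```text
time_s: 14.6
tcp_pos: [0.5037, 0.3638, 0.2504]
ee_rot: [[0.914, 0.405, 0.006], [0.405, -0.914, 0.006], [0.008, -0.003, -1.0]]
wrist_force: [0.5, 0.8, -0.1]
gripper_width: 0.007
gripper_force: 0.0
```

```bash
python3 -c "
from h import *
where();plan([.4470,.0446,.245],68)"
```

```text
t 14.6 fix mm [-27.9  60.9] z 250.4 yaw 23.89 w 0.6 F [ 0.5  0.8 -0.1]
n 17 from [0.5037 0.3638 0.2504] 23.89
[[-0.53, 0.79, 0.02, -0.57], [-0.57, 0.77, 0.02, -0.57], [-0.6, 0.74, 0.02, -0.57], [-0.64, 0.71, 0.02, -0.57], [-0.67, 0.68, 0.02, -0.57], [-0.7, 0.65, 0.02, -0.57], [-0.73, 0.62, 0.02, -0.57], [-0.75, 0.59, 0.02, -0.57], [-0.78, 0.55, 0.02, -0.57], [-0.8, 0.51, 0.02, -0.57], [-0.83, 0.48, 0.02, -0.57], [-0.85, 0.44, 0.02, -0.57], [-0.87, 0.4, 0.02, -0.57], [-0.88, 0.36, 0.02, -0.57], [-0.9, 0.32, 0.02, -0.57], [-0.91, 0.28, 0.02, -0.57], [-0.92, 0.24, 0.02, -0.57]]
```

jog_arm([
  [-0.53,0.79,0.02,-0.57],
  [-0.57,0.77,0.02,-0.57],
  [-0.6,0.74,0.02,-0.57],
  [-0.64,0.71,0.02,-0.57],
  [-0.67,0.68,0.02,-0.57],
  [-0.7,0.65,0.02,-0.57],
  [-0.73,0.62,0.02,-0.57],
  [-0.75,0.59,0.02,-0.57],
  [-0.78,0.55,0.02,-0.57],
  [-0.8,0.51,0.02,-0.57],
], grip=50)

```text
time_s: 15.6
tcp_pos: [0.4692, 0.1743, 0.2425]
ee_rot: [[0.642, 0.767, 0.001], [0.767, -0.642, 0.0], [0.001, 0.0, -1.0]]
wrist_force: [0.4, -0.6, 0.4]
gripper_width: 0.571
gripper_force: 0.0
```

jog_arm([
  [-0.83,0.48,0.02,-0.57],
  [-0.85,0.44,0.02,-0.57],
  [-0.87,0.4,0.02,-0.57],
  [-0.88,0.36,0.02,-0.57],
  [-0.9,0.32,0.02,-0.57],
  [-0.91,0.28,0.02,-0.57],
  [-0.92,0.24,0.02,-0.57],
  [0,0,0,0],
  [0,0,0,0],
])

```text
time_s: 16.5
tcp_pos: [0.4465, 0.0435, 0.2399]
ee_rot: [[0.372, 0.928, 0.001], [0.928, -0.372, 0.0], [0.001, 0.001, -1.0]]
wrist_force: [0.6, -0.4, 1.2]
gripper_width: 0.574
gripper_force: 0.0
```

```bash
python3 -c "
from h import *
where();plan([.4470,.0446,.195],68)"
```

```text
t 16.5 fix mm [-209.5 -209.2] z 239.9 yaw 68.17 w 49.9 F [ 0.6 -0.4  1.2]
n 3 from [0.4465 0.0435 0.2399] 68.17
[[0.02, 0.0, 0.75, 0.01], [0.02, 0.0, 0.75, 0.01], [0.02, 0.0, 0.75, 0.01]]
```

jog_arm([
  [0.05,0,0.5,0],
  [0,0,0.5,0],
  [0,0,0.5,0],
  [0,0,0.5,0],
  [0,0,0.23,0],
  [0,0,0,0],
])

```text
time_s: 17.1
tcp_pos: [0.4466, 0.0445, 0.1941]
ee_rot: [[0.37, 0.929, -0.002], [0.929, -0.37, -0.001], [-0.002, -0.002, -1.0]]
wrist_force: [0.5, -0.1, 1.1]
gripper_width: 0.573
gripper_force: 0.0
```

jog_arm([
  [0,0,0,0],
  [0,0,0,0],
  [0,0,0,0],
  [0,0,0,0],
  [0,0,0,0],
  [0,0,0,0],
  [0,0,0,0],
], grip=15)

```text
time_s: 17.8
tcp_pos: [0.4469, 0.0446, 0.1955]
ee_rot: [[0.37, 0.929, 0.001], [0.929, -0.37, 0.0], [0.0, 0.001, -1.0]]
wrist_force: [-0.4, -0.1, 4.7]
gripper_width: 0.345
gripper_force: 30.0
```

jog_arm([
  [0,0,-0.5,0],
  [0,0,-0.9,0],
  [0,0,-0.9,0],
  [0,0,-0.9,0],
  [0,0,-0.6,0],
  [0,0,0,0],
])

```text
time_s: 18.4
tcp_pos: [0.4471, 0.0446, 0.2729]
ee_rot: [[0.37, 0.929, 0.004], [0.929, -0.37, 0.002], [0.003, 0.003, -1.0]]
wrist_force: [0.3, -0.6, -1.5]
gripper_width: 0.344
gripper_force: 30.0
```

```bash
python3 -c "
from h import *
where();plan(fx(.009,.1205,.255),23.8)"
```

```text
t 18.4 fix mm [-208.5 -208.3] z 272.9 yaw 68.26 w 29.9 F [ 0.3 -0.6 -1.5]
n 20 from [0.4471 0.0446 0.2729] 68.26
[[0.96, -0.21, 0.04, 0.48], [0.96, -0.24, 0.04, 0.48], [0.95, -0.28, 0.04, 0.48], [0.93, -0.32, 0.04, 0.48], [0.92, -0.35, 0.04, 0.48], [0.91, -0.39, 0.04, 0.48], [0.89, -0.42, 0.04, 0.48], [0.87, -0.46, 0.04, 0.48], [0.86, -0.49, 0.04, 0.48], [0.84, -0.52, 0.04, 0.48], [0.81, -0.56, 0.04, 0.48], [0.79, -0.59, 0.04, 0.48], [0.77, -0.62, 0.04, 0.48], [0.74, -0.65, 0.04, 0.48], [0.72, -0.67, 0.04, 0.48], [0.69, -0.7, 0.04, 0.48], [0.66, -0.73, 0.04, 0.48], [0.64, -0.75, 0.04, 0.48], [0.61, -0.78, 0.04, 0.48], [0.58, -0.8, 0.04, 0.48]]
```

jog_arm([
  [0.96,-0.21,0.04,0.48],
  [0.96,-0.24,0.04,0.48],
  [0.95,-0.28,0.04,0.48],
  [0.93,-0.32,0.04,0.48],
  [0.92,-0.35,0.04,0.48],
  [0.91,-0.39,0.04,0.48],
  [0.89,-0.42,0.04,0.48],
  [0.87,-0.46,0.04,0.48],
  [0.86,-0.49,0.04,0.48],
  [0.84,-0.52,0.04,0.48],
])

```text
time_s: 19.4
tcp_pos: [0.4794, 0.2396, 0.262]
ee_rot: [[0.693, 0.721, -0.002], [0.721, -0.693, -0.001], [-0.002, -0.0, -1.0]]
wrist_force: [-0.4, -0.3, -0.8]
gripper_width: 0.342
gripper_force: 30.0
```

jog_arm([
  [0.81,-0.56,0.04,0.48],
  [0.79,-0.59,0.04,0.48],
  [0.77,-0.62,0.04,0.48],
  [0.74,-0.65,0.04,0.48],
  [0.72,-0.67,0.04,0.48],
  [0.69,-0.7,0.04,0.48],
  [0.66,-0.73,0.04,0.48],
  [0.64,-0.75,0.04,0.48],
  [0.61,-0.78,0.04,0.48],
  [0.58,-0.8,0.04,0.48],
])

```text
time_s: 20.4
tcp_pos: [0.5114, 0.4341, 0.2536]
ee_rot: [[0.913, 0.409, -0.002], [0.409, -0.913, -0.002], [-0.003, 0.001, -1.0]]
wrist_force: [-0.1, -0.2, -0.3]
gripper_width: 0.34
gripper_force: 30.0
```

jog_arm([
  [0,0,0,0],
  [0,0,0,0],
])

```text
time_s: 20.6
tcp_pos: [0.5112, 0.4333, 0.2537]
ee_rot: [[0.912, 0.411, -0.002], [0.411, -0.912, -0.002], [-0.003, 0.001, -1.0]]
wrist_force: [-0.4, -0.6, -1.5]
gripper_width: 0.344
gripper_force: 30.0
```

```bash
python3 - <<'E'
from h import *
import pickle
where();k=cam("wrist");w=eyes.capture("wrist");cv2.imwrite("w5.png",w);cv2.imwrite("pics/w5.png",cv2.resize(w,(800,600),interpolation=cv2.INTER_CUBIC));pickle.dump(k,open("w5.pkl","wb"))
E
```

```text
t 20.6 fix mm [  7.  121.4] z 253.7 yaw 24.28 w 30.0 F [-0.4 -0.6 -1.5]
```

View pics/w5.png

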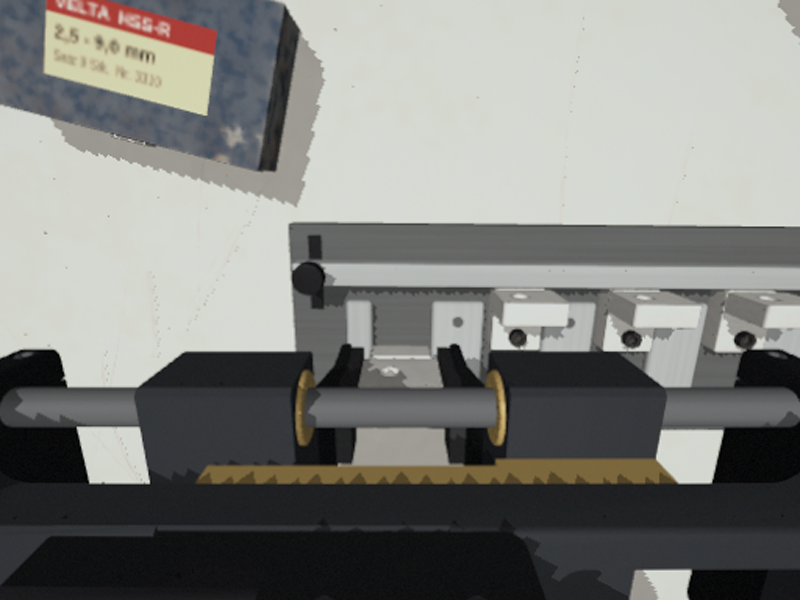

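```bash
python3 - <<'E'
from h import *
import pickle
k=pickle.load(open("w5.pkl","rb"));f=lambda P,z:np.round(((back(k,np.array(P)/1.5625-.18,z)[:,:2]-F)@A.T)*1000,1)
print(f([(372,302),(432,302),(483,302)],.016))
print(f([(345,288),(700,291)],.022))
where()
E
```

```text
[[ 19.7 136.4]
 [ 19.9 104.6]
 [ 20.1  77.6]]
[[ 28.6 149.7]
 [ 28.5 -32.2]]
t 20.65 fix mm [  6.9 121. ] z 254.0 yaw 24.25 w 30.0 F [-0.1  0.1 -1.4]
```

jog_arm([
  [0.05,0.03,0.5,0.1],
  [0,0,0.5,0],
  [0,0,0.5,0],
  [0,0,0.4,0],
  [0,0,0.3,0],
  [0,0,0.17,0],
  [0,0,0,0],
  [0,0,0,0],
])

```text
time_s: 21.45
tcp_pos: [0.5129, 0.4337, 0.208]
ee_rot: [[0.915, 0.404, 0.001], [0.404, -0.915, 0.0], [0.001, -0.0, -1.0]]
wrist_force: [-0.5, -0.6, -1.1]
gripper_width: 0.341
gripper_force: 30.0
```

```bash
python3 -c "
from h import *
where()"
```

```text
t 21.45 fix mm [  8.7 121. ] z 208.0 yaw 23.8 w 29.7 F [-0.5 -0.6 -1.1]
```

jog_arm([
  [0.2,0,0.06,0],
  [0.2,0,0.04,0],
  [0.15,0,0,0],
  [0.1,0,0,0],
  [0,0,0,0],
])

```text
time_s: 21.95
tcp_pos: [0.5251, 0.4388, 0.2057]
ee_rot: [[0.915, 0.403, 0.0], [0.403, -0.915, 0.0], [0.0, -0.0, -1.0]]
wrist_force: [1.2, 0.2, -1.4]
gripper_width: 0.345
gripper_force: 30.0
```

jog_arm([
  [0.05,0,0,0],
  [0.05,0,0,0],
  [0.05,0,0,0],
  [0,0,0,0],
])

```text
time_s: 22.35
tcp_pos: [0.5273, 0.4399, 0.2057]
ee_rot: [[0.915, 0.403, -0.001], [0.403, -0.915, -0.001], [-0.001, 0.0, -1.0]]
wrist_force: [-1.8, -0.3, -0.5]
gripper_width: 0.343
gripper_force: 30.0
```

```bash
python3 -c "
from h import *
where()"
```

```text
t 22.35 fix mm [ 24.4 120.9] z 205.7 yaw 23.79 w 29.8 F [-1.8 -0.3 -0.5]
```

jog_arm([
  [0.05,0,0,0],
  [0.05,0,0,0],
  [0.04,0,0,0],
  [0,0,0.03,0],
  [0,0,0,0],
])

```text
time_s: 22.85
tcp_pos: [0.5283, 0.4405, 0.2056]
ee_rot: [[0.915, 0.404, -0.005], [0.404, -0.915, -0.004], [-0.006, 0.002, -1.0]]
wrist_force: [-9.0, -2.3, 6.8]
gripper_width: 0.341
gripper_force: 30.0
```

jog_arm([
  [0,0,0,0],
  [0,0,0,0],
  [0,0,0,0],
  [0,0,0,0],
], grip=42)

```text
time_s: 23.25
tcp_pos: [0.5304, 0.4412, 0.2052]
ee_rot: [[0.915, 0.403, 0.001], [0.403, -0.915, 0.0], [0.001, -0.0, -1.0]]
wrist_force: [0.6, -0.7, 0.2]
gripper_width: 0.471
gripper_force: 0.0
```

```bash
python3 -c "
from h import *
where()"
```

```text
t 23.25 fix mm [ 27.7 120.9] z 205.2 yaw 23.78 w 41.0 F [ 0.6 -0.7  0.2]
```

Lift, step back, close, and give the same low push on the foot (from x 27.7 to −25).

jog_arm([
  [0,0,-0.6,0],
  [0,0,-0.9,0],
  [0,0,-0.9,0],
  [0,0,-0.1,0],
  [-0.9,0,0,0],
  [-0.9,0,0,0],
  [-0.85,0,0,0],
  [0,0,0,0],
])

```text
time_s: 24.05
tcp_pos: [0.4801, 0.4189, 0.255]
ee_rot: [[0.915, 0.404, -0.002], [0.404, -0.915, -0.001], [-0.002, 0.001, -1.0]]
wrist_force: [0.1, 1.1, -1.0]
gripper_width: 0.481
gripper_force: 0.0
```

jog_arm([
  [0,0.03,0,0],
  [0,0,0,0],
  [0,0,0.7,0],
  [0,0,0.9,0],
  [0,0,0.8,0],
  [0,0,0.32,0],
  [0,0,0,0],
  [0.25,0,0,0],
  [0.15,0,0,0],
  [0,0,0,0],
], grip=0)

```text
time_s: 25.05
tcp_pos: [0.4898, 0.4228, 0.2016]
ee_rot: [[0.915, 0.403, 0.002], [0.403, -0.915, 0.002], [0.002, -0.001, -1.0]]
wrist_force: [-0.2, 1.1, -0.5]
gripper_width: 0.002
gripper_force: 0.0
```

jog_arm([
  [0.05,0,0,0],
  [0.05,0,0,0],
  [0.05,0,0,0],
  [0,0,0,0],
])

```text
time_s: 25.45
tcp_pos: [0.4914, 0.4234, 0.2008]
ee_rot: [[0.915, 0.403, -0.001], [0.403, -0.915, -0.001], [-0.001, 0.0, -1.0]]
wrist_force: [-2.5, -0.0, 1.8]
gripper_width: 0.005
gripper_force: 1.4
```

```bash
python3 -c "
from h import *
where()"
```

```text
t 25.45 fix mm [-15.1 120.3] z 200.8 yaw 23.78 w 0.4 F [-2.5 -0.   1.8]
```

jog_arm([
  [0.05,0,0,0],
  [0.05,0,0,0],
  [0,0,0,0],
])

```text
time_s: 25.75
tcp_pos: [0.4922, 0.4238, 0.2007]
ee_rot: [[0.915, 0.403, -0.004], [0.403, -0.915, -0.003], [-0.005, 0.001, -1.0]]
wrist_force: [-7.2, -1.0, 6.0]
gripper_width: 0.003
gripper_force: 3.9
```

jog_arm([
  [-0.5,0,0,0],
  [-0.3,0,-0.5,0],
  [0,0,-0.9,0],
  [0,0,-0.9,0],
  [-0.3,0.9,-0.9,0],
  [-0.3,0.9,-0.9,0],
  [-0.3,0.9,-0.6,0],
  [0,0,0,0],
  [0,0,0,0],
])

```text
time_s: 26.65
tcp_pos: [0.4844, 0.3607, 0.2952]
ee_rot: [[0.915, 0.403, 0.001], [0.403, -0.915, 0.001], [0.001, -0.001, -1.0]]
wrist_force: [-0.1, 0.3, 0.2]
gripper_width: 0.002
gripper_force: 0.0
```

```bash
python3 - <<'E'
from h import *
where();k=cam("wrist");w=eyes.capture("wrist")
c=proj(k,[fx(.02,.03,.03)])[0].astype(int);x0=max(c[0]-120,0);y0=max(c[1]-90,0)
cv2.imwrite("pics/w6.png",cv2.resize(w[y0:y0+180,x0:x0+240],(800,600),interpolation=cv2.INTER_CUBIC))
E
```

```text
t 26.65 fix mm [-46.8  65.8] z 295.2 yaw 23.74 w 0.2 F [-0.1  0.3  0.2]
```

View pics/w6.png

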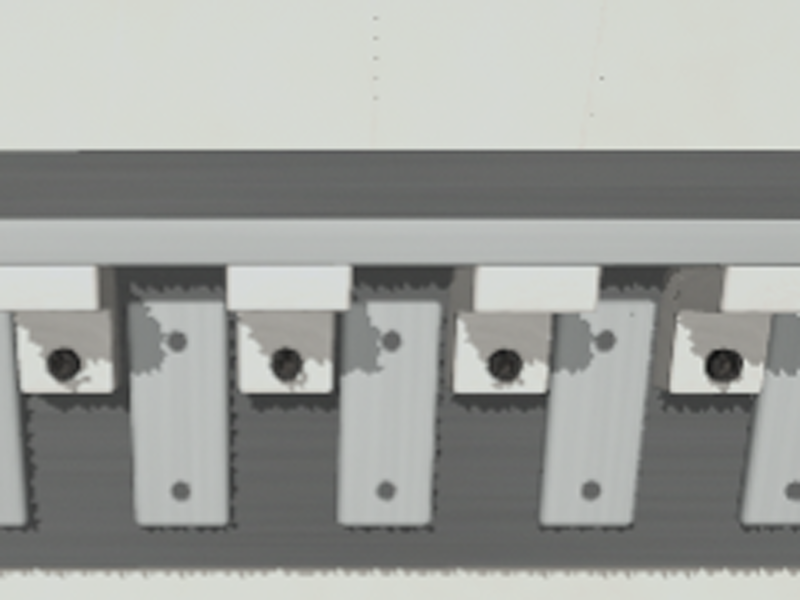

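The four brackets in view (lanes 5 to 2, left to right) sit level: foot fronts at row 392, screws at row 365, uprights at the fence at row 266. I'm handing in.

```bash
python3 -c "
from station import r
print(r.finish_job())"
```

```text
the job is handed in; nothing more can be done
None
```

I loaded the two spare brackets into the empty bays 4 and 5 and pushed them home against the fence, level with their loaded neighbours in the last close view; the job was handed in at about 27 s.

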